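# Open the left-hand book press and slide its tray out

### The job

The glued pattern book is dry, so take it out of the small bench press. The press screw has a left-hand thread: swing the lever the way that loosens it until the platen is all the way up, and do not tighten it any further on the book. Then slide the tray, with the book lying in it, along the bed to the end stops, without lifting the tray off the bed, and let go.

Things in the scene. Friction and masses are not known exactly. Their poses are not given: they have to be found in the camera images.
- press: Fixed book press. Origin on the bench, under the screw axis; z up; local +y is the way the tray slides out. Dark wooden bed 156 (x) x 366 (y) mm, y = -101 to 265, top at z = 16. Side rails, 11 mm high over the bed, inner faces at x = -61 and 61, guide the tray (5 mm play a side).
- bed_stops (a point): Point on the bed's top midway between the two rubber end stops, in the plane of their faces: 238 mm from the screw axis along the press's +y. The stops stand at 38 to 58 mm on either side (x), 14 mm high over the bed; the tray's tongue and tab pass between them.
- crosshead (a point): Middle of the top face of the grey crosshead, 140 mm above the bench. It is 196 (x) x 46 (y) x 32 mm, on two posts at x = -77 and 77 mm of the screw axis. A collar 52 mm in diameter round the screw rises 5 mm above it, cap nuts at the posts 10 mm. Above those there is only the lever.
- screw_axis (a point): Point on the vertical screw axis, 173 mm above the bench: height of the lever's centre line when joint lever is 0.
- lever (a joint): Screw angle (rad); grows as the lever turns clockwise seen from above, raising platen and lever 5 mm per rad (left-hand thread). 0: lever points along the press's +y, steel platen (100 x 96 mm) down on the book, 0.5 mm clear; negative squeezes the book. Starts at 0 to 0.4; upper stop at 2.8. Needs 3 to 5 N at the ball and stays where left.
- lever_ball (a point): Centre of the black ball, 30 mm in diameter, at the lever's end, 90 mm from the screw axis. From the hub (40 mm in diameter, top 18 mm above the lever's centre line) a level round bar, 14 mm in diameter, runs to the ball; 55 mm of it is free between hub and ball.
- tray: Loose light-wood tray, about 0.35 kg, on the bed. Origin: centre of its underside, under the screw axis at the start; axes as the press's. Floor 112 (x) x 176 (y) x 8 mm; end walls 10 mm thick at y = -83 and 83, 36 mm high, trapped by the lowered platen until joint lever exceeds about 1.1. It meets the end stops after 150 mm along the press's +y.
- tray_tab (a point): Middle of the top edge of the tray's upright tab, 149 mm from the tray's origin along +y, 50 mm above its underside. The tab is 60 mm wide (x), 12 mm thick (y), on a tongue 40 mm wide and 8 mm thick that runs from the tray's +y wall; over the tongue the gap from wall to tab is 55 mm (y = 88 to 143).
- book: Notebook with red and green covers, 101 (x) x 152 (y) x 22 mm, lying loose in the tray between its end walls. Origin: centre of its underside.

How it is judged:
By the outcome, as a careful person would: the job done as asked, in the order asked, and still so for the second after the job is handed in, with the robot touching nothing.
It also fails if it takes over 51 s, if anything falls off the work surface, if the arm or the gripper's body presses on something with over 40 N, if the wrist force passes 120 N, or if a joint passes its speed limit or range.

### The arm

A 6-joint arm with a two-finger parallel gripper is mounted at the origin on the work surface; the furniture and walls round the work are solid. World frame = base frame: x ahead of the robot, y to its left, z up, the work surface at z = 0. Lengths are in mm, angles in rad, forces in N, time in s.
With the tool pointing down it reaches from about 275 to 750 mm from the base axis. Payload 10.2 kg.
Tool frame: the origin (TCP) lies midway between the tips of the shut fingers; the grasp point (between the pads) lies 19 mm behind it; z points along the fingers, y is the line along which they close (so a half turn about z gives the same grasp; the last joint's range is limited). The gripper opens to 85 mm and grips with 20 to 120 N. Pads are 22 mm wide; open, the fingers measure 114 mm over their backs; the gripper's body (76 mm by 85 mm) begins 54 mm behind the grasp point. The pads swing forward as they close: fully open they stand 13 mm farther back than shut.
Start: joints at [-1.369, 0.313, 1.498, -0, 1.331, -0.223], TCP at [216.361, -478.35, 231.294] pointing down, gripper open.
Joint ranges: [-2.94, 2.94], [-0.97, 2.17], [0.19, 2.56], [-1.23, 4.37], [0.02, 3.11], [-2.88, 2.88]. Speed limits (rad/s): [2.39, 2.39, 3.01, 3.14, 3.14, 3.14].

### API

Orientations are given as a 3x3 rotation matrix whose columns are the frame's x, y, z axes.
In Python, from rig import manip gives the robot as it stands.
- The arm moves only by the tool carry_out, never from a script. Its argument "plan" is one flat list of numbers, 4 for each row, row after row: the shift along the tool's x, y, z in units of 500 mm (1.0 is 500 mm), then the turn about the tool's z in units of pi rad (1.0 is pi rad). In form: [dx, dy, dz, spin, dx, dy, dz, spin, ...]. A call has 1 to 20 rows; each row shifts and turns the commanded pose from where the row before left it, along the tool's axes as they then stand; what a row does not reach is not made up. A row lasts 1/12 s, in which the tool goes at most 41.7 mm and 7.16 degrees, less where a joint would pass 70% of its speed; a pose out of reach is approached as far as the arm can. A call with a number of a shift or a turn outside -1 to 1 is refused whole. A call with a gripper value outside its range is refused whole. "fingers" is the opening, from 0 (shut) to 1 (fully open), set as the call begins (left out, the last holds). The fingers move at their own pace and stop on an object; "grip_force" is the grip in N (left out, the last holds). Time passes only in rows, so rows that do not move let the fingers close. It gives the time, the measured TCP pose, the force, the opening and the grip force at its end, in the units of the state.
- manip.get_state(): the state, without advancing time (a new reading comes with each control period).
- manip.get_image(name): name is "scene" or "top" or "wrist"; returns a dict with "color" (384x512x3 uint8, red, green, blue), "range_z" (384x512 float32, mm along the optical axis (not along the pixel's ray), 0 where there is no reading), "mtx" (3x3 intrinsics, pixels), "k1" (the pictures are not rectified: a ray, as slopes to the right and down, at radius r is drawn at 1 + k1 r^2 times it, then the intrinsics apply), "R" (3x3) and "t" (3): a world point X has camera coordinates R X + t. Camera axes: x right, y down, z forward; pixel columns grow to the right and rows downward; lengths in mm; the calibration is good to about 2 mm. A picture is of the moment at which its call begins.
- manip.hand_in(): hands the job in; it is judged then, once.
Trained networks look in a picture, given as the dict that the camera call returned (one of the last four; its "shot" number tells which), for a name from the list of things; names that differ only in an ending like _2 or _b are one class to them, and where a whole thing is asked for, a point or a joint stands for the part that bears it (a point fixed in the world has none). Each returns a list of dicts, best first, with "confidence" (0 to 1); they miss things now and then, are a little off and sometimes report something else, mostly with a low value. They report only what shows in the picture. A call takes as long as a camera call.
- manip.look_for(picture, query): "centre" ([x, y, z] in mm, in the coordinates of the camera as it stood for that picture, good to about 4 mm: the middle of the surface that is visible of it).
The state is a dict: "time_s": time; "joints": joint angles; "qvel": joint speeds; "joint_torque": joint torques, N m; "ee_pos": TCP position; "ee_rot": TCP orientation; "force": force on the tool from outside, world axes, zero at the start; "moment": the same for the moment, N m; "width": finger opening in mm; "grasp_force": force on a finger pad.
Only numpy, scipy, OpenCV 4.12 (cv2) and the standard library are available. Lean on these libraries where they do the work, as an engineer would, in place of code of your own. Each camera call takes 0.05 s, during which the arm holds its last target. There are 200 camera calls.

## Working session

There is one attempt and no reset: what is moved stays moved. The work goes in short steps, Python scripts to look and compute and a tool call to move; the robot and the scene stay as the last step left them, time stands still between calls to the robot, and variables do not carry over. Pictures are saved under pics/ and viewed, at most 10 in all, crops included, and the job is handed in when it is done.

Besides the shell and the picture viewer there is one more tool, called after "Request:" as name(argument=value, ...) on one line, values as JSON. carry_out: Moves the arm, as the interface text tells. Shifts and turns lie within -1 to 1; 1 stands for 500 mm of shift or pi rad of turn. Its arguments: {"type":"object","properties":{"plan":{"type":"array"},"fingers":{"type":"number"},"grip_force":{"type":"number"}},"required":["plan"]}

```bash
mkdir -p pics; cat > h.py <<'E'
import numpy as np, cv2
from rig import manip
def w(p,c): return p["R"].T@(np.array(c)-p["t"])
def proj(p,X):
    c=p["R"]@np.array(X)+p["t"]; s=c[:2]/c[2]; s=s*(1+p["k1"]*(s@s)); return (p["mtx"]@[*s,1])[:2]
def cloud(p):
    z=p["range_z"]; v,u=np.mgrid[:z.shape[0],:z.shape[1]]
    d=np.array([p["k1"],0,0,0,0],float)
    s=cv2.undistortPoints(np.stack([u.ravel(),v.ravel()],1).astype(np.float64)[:,None],p["mtx"],d)[:,0]
    c=np.c_[s,np.ones(len(s))]*z.reshape(-1,1)
    return ((c-p["t"])@p["R"]).reshape(*z.shape,3), z>0
E
python3 - <<'E'
from h import *
s=manip.get_state(); print(s["time_s"],s["ee_pos"],np.round(s["ee_rot"],3).tolist())
ims=[]
for n in ["scene","top"]:
    p=manip.get_image(n); ims.append(p["color"])
    for q in ["press","lever","lever_ball","tray","tray_tab","book"]:
        for r in manip.look_for(p,q)[:2]: X=w(p,r["centre"]); print(n,q,round(r["confidence"],2),X.round(),proj(p,X).round())
cv2.imwrite("pics/a.png",cv2.resize(np.hstack(ims)[:,:,::-1],(800,300)))
E
```

```text
0.0 [ 216.32296826 -478.06977546  230.72503151] [[0.911, 0.412, -0.0], [0.412, -0.911, 0.001], [0.0, -0.001, -1.0]]
scene press 0.85 [427. -19.  24.] [273. 214.]
scene lever 0.65 [ 432. -146.  175.] [302. 135.]
scene lever_ball 0.72 [ 430. -140.  177.] [301. 135.]
scene tray 0.68 [421. -72.  42.] [287. 198.]
scene tray_tab 0.78 [423. -74.  38.] [287. 199.]
scene book 0.74 [ 425. -103.   45.] [293. 191.]
top press 0.88 [437. -33.  18.] [282. 210.]
top lever 0.68 [ 435. -140.  183.] [342. 203.]
top lever_ball 0.77 [ 435. -136.  183.] [340. 203.]
top tray 0.62 [433. -62.  36.] [295. 212.]
top tray_tab 0.93 [432. -62.  39.] [295. 212.]
```

View pics/a.png

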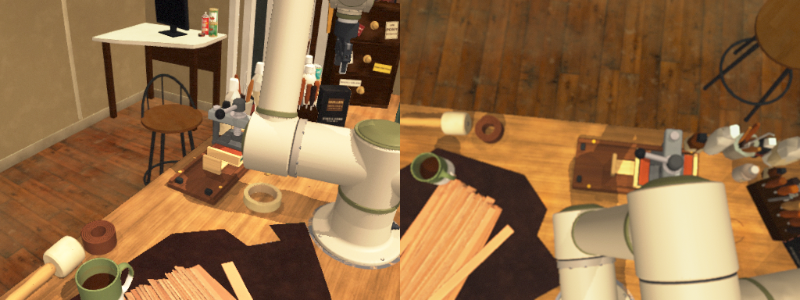

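The two views show the press lying along world y. The tray tab is near top pixel (295,212) and the ball near (340,203), and the arm hides part of the press. Next I'll fit the press pose from depth.

```bash
python3 - <<'E'
from h import *
p=manip.get_image("top"); X,m=cloud(p)
def box(lo,hi): 
    k=m&np.all((X>lo)&(X<hi),axis=2); return X[k]
A=box([330,-330,133],[540,-170,146]); print("cross",len(A),np.median(A,0).round(1),A.min(0).round(),A.max(0).round())
(c,s,a)=cv2.minAreaRect(A[:,:2].astype(np.float32)); print(c,s,a)
B=box([330,-120,8],[540,120,34]); print("bed",len(B),B.min(0).round(),B.max(0).round()); print(cv2.minAreaRect(B[:,:2].astype(np.float32)))
for lo in range(-120,70,20):
    k=B[(B[:,1]>lo)&(B[:,1]<lo+20)]
    if len(k): print(lo,len(k),k[:,0].min().round(1),k[:,0].max().round(1),np.median(k[:,2]).round(1))
C=box([380,-170,160],[480,-100,200]); print("ball",len(C),C.min(0).round(),C.max(0).round())
T=box([380,-80,55],[480,-40,80]); print("tab",len(T),np.median(T,0),T.min(0).round(),T.max(0).round())
cv2.imwrite("pics/b.png",cv2.resize(p["color"][150:270,210:390,::-1],(780,520),interpolation=cv2.INTER_CUBIC))
E
```

```text
cross 474 [ 505.5 -232.   138.5] [ 403. -325.  133.] [ 540. -170.  146.]
(497.9599609375, -221.4342803955078) (103.07441711425781, 192.08187866210938) 35.616920471191406
bed 5116 [ 352. -120.    8.] [509. 103.  33.]
((430.6993713378906, -8.4793701171875), (222.51622009277344, 156.98355102539062), 89.83960723876953)
-120 72 484.9 508.3 23.8
-100 131 367.3 509.0 26.7
-80 407 355.2 507.3 18.3
-60 586 352.2 507.8 17.7
-40 577 352.3 508.6 17.8
-20 418 352.4 508.4 16.4
0 578 352.3 508.1 15.8
20 572 352.5 508.2 15.9
40 570 352.6 509.0 15.8
60 578 352.7 509.4 16.1
ball 454 [ 410. -170.  160.] [ 449. -100.  195.]
tab 5 [406.136918   -76.67082738  55.48589426] [395. -78.  55.] [438. -74.  56.]
```

View pics/b.png

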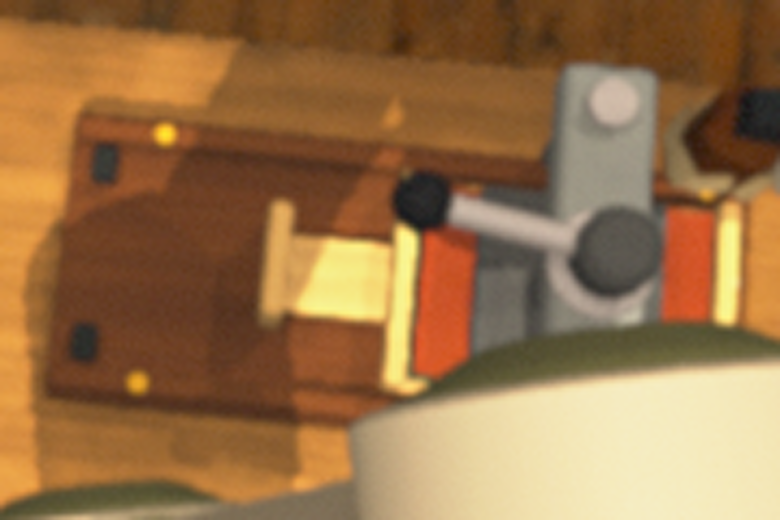

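The crop shows the bed end on the left (crop x≈60), the stops at (104,162) and (84,342), the tab at (275,262), the ball at (422,200) and the hub at (618,250). The network centres are for whole parts, so I'll measure the points from depth.

```bash
python3 - <<'E'
from h import *
for n in ["top","scene"]:
    p=manip.get_image(n); X,m=cloud(p); print(n)
    def box(lo,hi): 
        k=m&np.all((X>lo)&(X<hi),axis=2); return X[k]
    def rep(t,B): print(t,len(B), *( [np.median(B,0).round(1),B.min(0).round(),B.max(0).round()] if len(B) else []))
    rep("tab",box([385,-30,58],[475,10,72]))
    rep("wall",box([360,-95,44],[500,-60,60]))
    b=box([380,-110,165],[500,-50,205]); rep("ball",b)
    if len(b)>20:
        A=np.c_[2*b,np.ones(len(b))]; s=np.linalg.lstsq(A,(b**2).sum(1),rcond=None)[0]; print("sph",s[:3].round(1),np.sqrt(s[3]+s[:3]@s[:3]).round(1))
    rep("hub",box([400,-190,185],[460,-135,200]))
    rep("cross",box([455,-200,136],[540,-125,144]))
    rep("bed end",box([340,60,12],[520,130,20]))
    rep("stops",box([340,60,25],[520,130,36]))
    for x0 in range(360,500,20):
        q=box([x0,60,12],[x0+20,130,20]); 
        if len(q): print(x0,q[:,1].max().round(1),end="; ")
    for t,Xw in dict(screw=[430.6,-162,173],tab=[430.6,-13,66],ball=[455,-78,173]).items(): print(t,proj(p,Xw).round())
E
```

```text
top
tab 142 [429.6 -12.5  64.6] [401. -18.  58.] [460.  -6.  69.]
wall 253 [413.8 -80.6  49.7] [374. -95.  44.] [485. -73.  56.]
ball 268 [440.8 -77.7 181.3] [ 430. -110.  169.] [458. -58. 191.]
sph [442.9 -82.7 173.2] 18.4
hub 304 [ 428.7 -160.6  190.1] [ 410. -180.  185.] [ 449. -142.  196.]
cross 563 [ 485.8 -159.6  139.2] [ 455. -184.  136.] [ 527. -139.  144.]
bed end 875 [428.4  79.8  15.4] [353.  60.  12.] [508. 103.  20.]
stops 195 [389.1  82.5  27.2] [358.  61.  25.] [503.  98.  34.]
360 102.1; 380 101.9; 400 102.6; 420 102.0; 440 101.6; 460 102.4; 480 101.8; screw [352. 207.]
tab [274. 209.]
ball [310. 191.]
scene
tab 121 [426.5  -5.1  63.2] [398. -15.  58.] [456.  -0.  67.]
wall 258 [423.4 -73.   48.4] [372. -95.  44.] [483. -67.  53.]
ball 183 [435.9 -65.1 177.5] [ 428. -110.  165.] [454. -54. 188.]
sph [445.1 -80.6 169.1] 23.5
hub 101 [ 423.9 -151.6  189.8] [ 409. -173.  185.] [ 444. -137.  193.]
cross 68 [ 503.9 -146.4  139.1] [ 455. -177.  136.] [ 523. -134.  144.]
bed end 742 [424.7  90.5  14.7] [348.  60.  12.] [504. 109.  20.]
stops 141 [386.7  88.   26.9] [354.  61.  25.] [500. 105.  31.]
360 107.5; 380 108.6; 400 107.6; 420 108.6; 440 107.1; 460 109.1; 480 107.8; screw [305. 133.]
tab [271. 199.]
ball [278. 143.]
```

```bash
python3 - <<'E'
from h import *
for n in ["top","scene"]:
    p=manip.get_image(n); X,m=cloud(p); print(n)
    for x0 in range(360,640,40):
        r=[]
        for y0 in range(-440,-190,40):
            k=m&(X[...,0]>x0)&(X[...,0]<x0+40)&(X[...,1]>y0)&(X[...,1]<y0+40)
            r.append(int(X[k][:,2].max()) if k.any() else -1)
        print(x0,r)
E
```

```text
top
360 [131, 5, 3, -1, -1, -1, -1]
400 [185, 105, 6, 4, 54, 66, 194]
440 [98, 107, 5, 6, 57, 63, 192]
480 [127, 205, 173, 197, 143, 138, 154]
520 [127, 200, 191, 197, 141, 137, 142]
560 [-1, -1, -1, -1, -1, 0, 0]
600 [-1, -1, -1, -1, -1, -1, -1]
scene
360 [-1, -1, -1, -1, -1, -1, 140]
400 [-1, -1, -1, -1, -1, 60, 192]
440 [-1, 175, 179, -1, -1, 61, 190]
480 [103, 202, 178, 192, 159, 134, 149]
520 [124, 194, 188, 193, 176, 133, 1]
560 [-1, -1, -1, -1, -1, -2, -1]
600 [-1, -1, -1, -1, -1, -1, -1]
```

Request:
carry_out(plan=[0,0,-0.05,0,0,0,-0.05,0,0.051,-0.035,0,0,0.051,-0.035,0,0,0.051,-0.035,0,0,0.051,-0.035,0,0,0.051,-0.035,0,0,0.051,-0.035,0,0,0.051,-0.035,0,0,0.051,-0.035,0,0,0.051,-0.035,0,0,0.051,-0.035,0,0,0.051,-0.035,0,0,0.051,-0.035,0,0,0.051,-0.035,0,0,0.051,-0.035,0,0,0,0,0,-0.035,0,0,0,-0.035,0,0,0,-0.035,0,0,0,-0.035], fingers=0.5)

```text
time_s: 2.62
ee_pos: [440.7, -107.8, 281.3]
ee_rot: [[0.644, 0.765, -0.0], [0.765, -0.644, -0.0], [-0.0, -0.0, -1.0]]
force: [0.4, 0.3, -0.6]
width: 42.7
grasp_force: 0.0
```

Request:
carry_out(plan=[0,0,0,-0.035,0,0,0,-0.035,0,0,0,-0.035,0,0,0,-0.035,0,0,0,-0.034,0,0,0,0,0,0,0,0])

```text
time_s: 3.2
ee_pos: [440.7, -108.0, 281.3]
ee_rot: [[0.162, 0.987, 0.0], [0.987, -0.162, -0.0], [-0.0, 0.0, -1.0]]
force: [-0.1, 0.2, -0.3]
width: 42.7
grasp_force: 0.0
```

```bash
cat >> h.py <<'E'
def st():
    s=manip.get_state(); y=s["ee_rot"][:,1]
    print("t",round(s["time_s"],2),"tcp",s["ee_pos"].round(1),"yang",np.degrees(np.arctan2(y[1],y[0])).round(1),"q",np.round(s["joints"],2),"F",np.round(s["force"],1),"w",np.round(s["width"],1)); return s
E
python3 - <<'E'
from h import *
s=st()
p=manip.get_image("top"); X,m=cloud(p)
pw=manip.get_image("wrist"); Xw,mw=cloud(pw)
for n,(X,m) in dict(top=(X,m),wrist=(Xw,mw)).items():
    def box(lo,hi): return X[m&np.all((X>lo)&(X<hi),axis=2)]
    for t,lo,hi in [("ball",[400,-105,165],[500,-50,200]),("bar",[400,-125,168],[500,-95,195]),("hub",[395,-195,186],[465,-130,200]),("tab",[385,-30,58],[475,10,72])]:
        B=box(lo,hi); print(n,t,len(B),*([np.median(B,0).round(1),B.min(0).round(),B.max(0).round()] if len(B) else []))
cv2.imwrite("pics/c.png",np.hstack([cv2.resize(i["color"],(400,300)) for i in (p,pw)])[:,:,::-1])
E
```

```text
t 3.2 tcp [ 440.7 -108.   281.3] yang -9.3 q [-0.5   0.12  1.61 -0.    1.41 -0.34] F [-0.1  0.2 -0.3] w 42.7
top ball 0
top bar 0
top hub 0
top tab 5 [427.5  -7.   62.3] [426.  -9.  60.] [430.  -7.  66.]
wrist ball 1749 [441.1 -73.3 182.4] [ 428. -105.  173.] [457. -56. 191.]
wrist bar 672 [ 435.8 -109.6  179.7] [ 427. -125.  173.] [444. -95. 183.]
wrist hub 1572 [ 428.6 -156.2  190.8] [ 410. -178.  186.] [ 447. -139.  194.]
wrist tab 744 [428.4 -10.1  65.2] [398. -16.  58.] [458.  -4.  69.]
```

View pics/c.png

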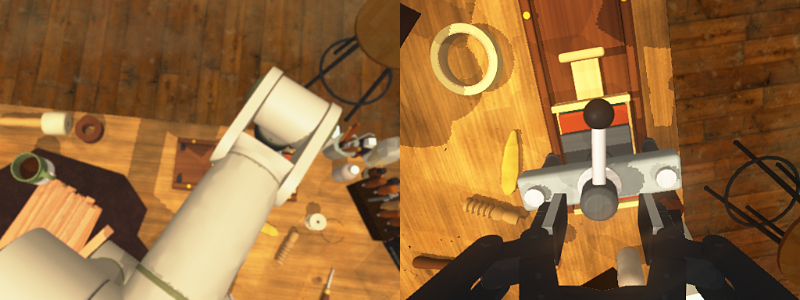

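The wrist view shows the bar between the hub at (600,200) and the ball at (598,112). The tool is centred over it, so I'll go down and cage the bar.

Request:
carry_out(plan=[0,0,0.053,0,0,0,0.053,0,0,0,0.053,0,0,0,0.053,0,0,0,0.053,0,0,0,0,0])

```text
time_s: 3.8
ee_pos: [438.6, -106.9, 144.9]
ee_rot: [[0.161, 0.987, -0.007], [0.987, -0.161, 0.004], [0.003, -0.007, -1.0]]
force: [-1.0, 0.6, -0.5]
width: 42.9
grasp_force: 0.0
```

Request:
carry_out(plan=[-0.0006,0.0119,-0.0011,0.035,-0.0006,0.0119,-0.0011,0.035,-0.0006,0.0119,-0.0011,0.035,-0.0006,0.0119,-0.0011,0.035,-0.0006,0.0119,-0.0011,0.035,-0.0006,0.0119,-0.0011,0.035])

```text
time_s: 4.3
ee_pos: [471.2, -124.5, 153.1]
ee_rot: [[0.735, 0.678, -0.002], [0.678, -0.735, 0.0], [-0.002, -0.002, -1.0]]
force: [-6.3, 0.4, -0.6]
width: 43.0
grasp_force: 2.5
```

```bash
python3 - <<'E'
from h import *
s=st()
p=manip.get_image("wrist"); X,m=cloud(p)
B=X[m&np.all((X>[370,-220,168])&(X<[540,-60,210]),axis=2)]; print(len(B))
cv2.imwrite("pics/d.png",p["color"][:,:,::-1])
E
```

```text
t 4.3 tcp [ 471.2 -124.5  153.1] yang -47.3 q [-0.5   0.31  1.72 -0.    1.12  0.33] F [-6.3  0.4 -0.6] w 43.0
19166
```

View pics/d.png

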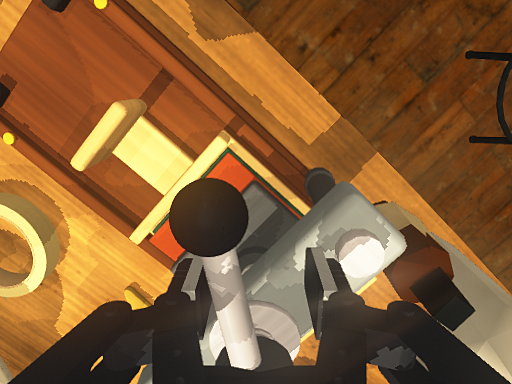

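The ball, at (210,215), has turned and the bar sits between the fingers, with no contact elsewhere. I'll continue round the arc.

Request:
carry_out(plan=[-0.0007,0.0121,-0.0011,0.035,-0.0007,0.0121,-0.0011,0.035,-0.0007,0.0121,-0.0011,0.035,-0.0007,0.0121,-0.0011,0.035,-0.0007,0.0121,-0.0011,0.035,-0.0007,0.0121,-0.0011,0.035,-0.0007,0.0121,-0.0011,0.035])

```text
time_s: 4.93
ee_pos: [485.9, -162.5, 156.8]
ee_rot: [[1.0, -0.022, -0.002], [-0.022, -1.0, 0.001], [-0.002, -0.001, -1.0]]
force: [-4.7, 4.9, -0.4]
width: 42.7
grasp_force: 2.4
```

Request:
carry_out(plan=[-0.0007,0.0121,-0.0011,0.035,-0.0007,0.0121,-0.0011,0.035,-0.0007,0.0121,-0.0011,0.035,-0.0007,0.0121,-0.0011,0.035,-0.0007,0.0121,-0.0011,0.035,-0.0007,0.0121,-0.0011,0.035,-0.0007,0.0121,-0.0011,0.035])

```text
time_s: 5.52
ee_pos: [470.0, -200.3, 160.7]
ee_rot: [[0.703, -0.711, -0.0], [-0.711, -0.703, 0.002], [-0.001, -0.001, -1.0]]
force: [0.0, 5.5, -2.4]
width: 42.6
grasp_force: 2.4
```

```bash
cat >> h.py <<'E'
def lev():
    s=st(); d=s["ee_pos"][:2]-[428.6,-160.5]; print("r",np.hypot(*d).round(1),"toolang",np.degrees(np.arctan2(*d)).round(1))
    p=manip.get_image("wrist"); X,m=cloud(p); g=p["color"].max(2)<60
    z=X[...,2]; d=X[...,:2]-[428.6,-160.5]; r=np.hypot(d[...,0],d[...,1])
    k=m&(z>172)&(z<212)&(r>78)&(r<108)&g; c=np.median(d[k],0) if k.any() else [0,0]
    print("ball n",k.sum(),"ang",np.arctan2(*c).round(3),"zmax",z[k].max().round(1) if k.any() else 0); return p
E
python3 - <<'E'
from h import *
lev()
E
```

```text
t 5.52 tcp [ 470.  -200.3  160.7] yang -135.4 q [-0.63  0.35  1.64  0.    1.15  1.73] F [ 0.   5.5 -2.4] w 42.6
r 57.4 toolang 133.9
ball n 4957 ang 2.146 zmax 212.0
```

Request:
carry_out(plan=[-0.0008,0.0121,-0.0011,0.035,-0.0008,0.0121,-0.0011,0.035,-0.0008,0.0121,-0.0011,0.035,-0.0008,0.0121,-0.0011,0.035,-0.0008,0.0121,-0.0011,0.035,0,0,0,0])

```text
time_s: 6.07
ee_pos: [443.9, -215.6, 163.7]
ee_rot: [[0.23, -0.973, 0.002], [-0.973, -0.23, -0.001], [0.001, -0.001, -1.0]]
force: [1.2, -0.5, -0.1]
width: 43.0
grasp_force: 0.4
```

```bash
python3 - <<'E'
from h import *
p=lev()
cv2.imwrite("pics/e.png",p["color"][:,:,::-1])
E
```

```text
t 6.07 tcp [ 443.9 -215.6  163.7] yang -166.7 q [-0.69  0.31  1.69  0.    1.14  2.22] F [ 1.2 -0.5 -0.1] w 43.0
r 57.2 toolang 164.4
ball n 4756 ang 2.693 zmax 212.0
```

View pics/e.png

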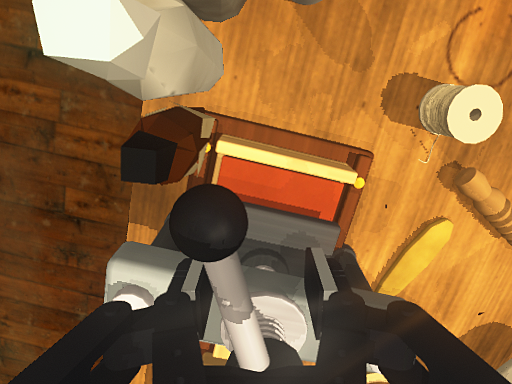

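The ball at (208,222) is close to the end angle. Now I'll push gently along the tangent until the stop shows up in the force.

Request:
carry_out(plan=[-0.0008,0.007,0,0.02,-0.0008,0.007,0,0.02,0,0,0,0])

```text
time_s: 6.37
ee_pos: [437.8, -216.5, 163.8]
ee_rot: [[0.11, -0.994, 0.003], [-0.994, -0.11, -0.002], [0.003, -0.003, -1.0]]
force: [3.2, -0.5, 2.1]
width: 42.8
grasp_force: 1.4
```

Request:
carry_out(plan=[-0.0008,0.005,0,0,0,0,0,0])

```text
time_s: 6.53
ee_pos: [435.4, -216.4, 163.6]
ee_rot: [[0.113, -0.994, 0.003], [-0.994, -0.113, -0.002], [0.002, -0.003, -1.0]]
force: [4.7, -0.8, 1.7]
width: 42.5
grasp_force: 2.4
```

```bash
python3 - <<'E'
from h import *
p=lev()
E
```

```text
t 6.53 tcp [ 435.4 -216.4  163.6] yang -173.5 q [-0.7   0.29  1.71  0.    1.13  2.32] F [ 4.7 -0.8  1.7] w 42.5
r 56.3 toolang 173.1
ball n 4804 ang 2.83 zmax 212.0
```

Request:
carry_out(plan=[0,0.006,0,0,0,0,0,0])

```text
time_s: 6.75
ee_pos: [434.5, -216.7, 163.9]
ee_rot: [[0.113, -0.994, 0.009], [-0.994, -0.113, -0.003], [0.004, -0.009, -1.0]]
force: [19.3, 1.9, -3.2]
width: 42.8
grasp_force: 9.7
```

Request:
carry_out(plan=[0,0.006,0,0,0,0,0,0])

```text
time_s: 6.92
ee_pos: [433.9, -216.8, 164.0]
ee_rot: [[0.113, -0.993, 0.015], [-0.994, -0.113, -0.003], [0.005, -0.015, -1.0]]
force: [37.1, 3.0, -8.9]
width: 42.7
grasp_force: 17.9
```

```bash
python3 - <<'E'
from h import *
p=lev()
E
```

```text
t 6.92 tcp [ 433.9 -216.8  164. ] yang -173.5 q [-0.71  0.28  1.72  0.01  1.12  2.32] F [37.1  3.  -8.9] w 42.7
r 56.6 toolang 174.7
ball n 4741 ang 2.835 zmax 212.0
```

Force rose from 5 to 37 N with hardly any motion, at about 2.8 rad, so the lever is on the upper stop. I'll back off to the middle of the cage, lift, and turn.

Request:
carry_out(plan=[0,-0.017,0,0,0,-0.017,0,0,0,0,0,0,0,0,-0.06,0,0,0,-0.06,0,0,0,-0.06,0,0,0,-0.06,0,0,0,0,-0.035,0,0,0,-0.035,0,0,0,-0.035,0,0,0,-0.035,0,0,0,-0.035,0,0,0,-0.035,0,0,0,-0.035,0,0,0,-0.035,0,0,0,-0.035,0,0,0,-0.035,0,0,0,-0.035,0,0,0,-0.035,0,0,0,-0.035])

```text
time_s: 8.63
ee_pos: [444.7, -214.7, 282.5]
ee_rot: [[1.0, -0.026, -0.001], [-0.026, -1.0, 0.0], [-0.001, -0.0, -1.0]]
force: [0.4, 0.5, -0.5]
width: 42.9
grasp_force: 0.0
```

Request:
carry_out(plan=[0,0,0,-0.009,-0.003,-0.045,0,0,-0.003,-0.045,0,0,-0.003,-0.045,0,0,-0.003,-0.045,0,0,-0.003,-0.045,0,0,-0.003,-0.045,0,0,-0.003,-0.045,0,0,-0.003,-0.045,0,0,0,0,0,0,0,0,0,0])

```text
time_s: 9.55
ee_pos: [433.9, -34.2, 282.7]
ee_rot: [[1.0, -0.002, -0.0], [-0.002, -1.0, -0.0], [-0.0, 0.0, -1.0]]
force: [-0.0, -0.8, -0.6]
width: 42.9
grasp_force: 0.0
```

```bash
python3 - <<'E'
from h import *
st()
p=manip.get_image("wrist"); X,m=cloud(p)
B=X[m&np.all((X>[385,-30,58])&(X<[475,10,72]),axis=2)]; print("tab",np.median(B,0).round(1),B.min(0).round(),B.max(0).round())
for t,Y in dict(tab=[429,-11,66],wall=[429,-78,52],ax=[429,-161,205],ball=[459,-245,187]).items(): print(t,proj(p,Y).round())
cv2.imwrite("pics/f.png",p["color"][:,:,::-1])
E
```

```text
t 9.55 tcp [433.9 -34.2 282.7] yang -90.1 q [-0.35  0.08  1.65 -0.    1.41  1.22] F [-0.  -0.8 -0.6] w 42.9
tab [429.3  -9.9  65.4] [399. -15.  59.] [458.  -3.  68.]
tab [238. 165.]
wall [299. 162.]
ax [439. 211.]
ball [539. 165.]
```

View pics/f.png

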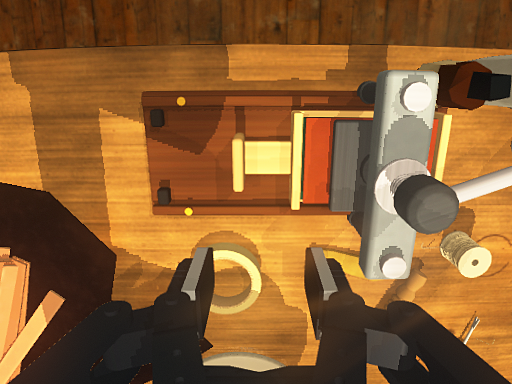

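The lever now points away at (490,185). The tab is at (238,165), with a clear gap to the wall at (297,160). I'll go down with the fingers either side of the tab.

Request:
carry_out(plan=[-0.005,-0.024,0,0,-0.005,-0.023,0,0,0,0,0.062,0,0,0,0.062,0,0,0,0.062,0,0,0,0.062,0,0,0,0.062,0,0,0,0.062,0,0,0,0.062,0,0,0,0.031,0,0,0,0.031,0,0,0,0,0,0,0,0,0], fingers=0.42)

```text
time_s: 10.68
ee_pos: [429.1, -11.3, 34.5]
ee_rot: [[1.0, -0.006, -0.001], [-0.006, -1.0, 0.0], [-0.001, -0.0, -1.0]]
force: [-0.7, 0.4, 0.4]
width: 35.8
grasp_force: 0.0
```

```bash
python3 - <<'E'
from h import *
st()
p=manip.get_image("wrist")
cv2.imwrite("pics/g.png",p["color"][:,:,::-1])
E
```

```text
t 10.68 tcp [429.1 -11.3  34.5] yang -90.3 q [-0.3   0.4   1.99 -0.    0.76  1.28] F [-0.7  0.4  0.4] w 35.8
```

View pics/g.png

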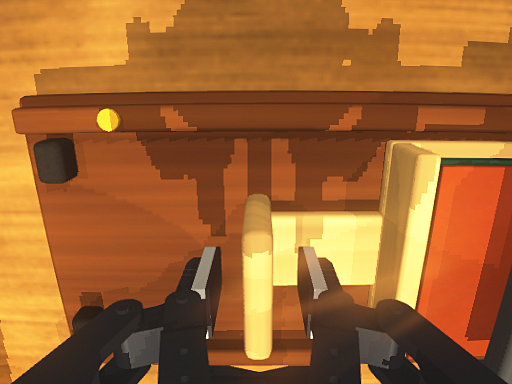

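The tab, at (257,275), stands between the fingers, which are clear of the wall and the tongue. Now I'll slide the tray.

Request:
carry_out(plan=[0,-0.01,0,0,0,-0.01,0,0,0,-0.01,0,0,0,-0.014,0,0,0,-0.014,0,0,0,-0.014,0,0,0,-0.014,0,0,0,-0.014,0,0,0,-0.014,0,0,0,-0.014,0,0,0,-0.014,0,0,0,-0.014,0,0,0,-0.014,0,0,0,-0.014,0,0,0,-0.014,0,0,0,-0.014,0,0,0,-0.014,0,0,0,-0.014,0,0,0,-0.014,0,0,0,-0.014,0,0])

```text
time_s: 12.4
ee_pos: [430.6, 123.1, 35.4]
ee_rot: [[1.0, -0.005, 0.002], [-0.005, -1.0, -0.001], [0.002, 0.001, -1.0]]
force: [-0.7, -6.9, 4.1]
width: 36.0
grasp_force: 3.5
```

Request:
carry_out(plan=[0,-0.008,0,0,0,-0.006,0,0,0,-0.006,0,0,0,-0.005,0,0,0,-0.005,0,0,0,-0.005,0,0,0,0,0,0])

```text
time_s: 12.98
ee_pos: [430.7, 140.6, 35.3]
ee_rot: [[1.0, -0.005, 0.002], [-0.005, -1.0, -0.001], [0.002, 0.001, -1.0]]
force: [0.1, -3.8, 2.4]
width: 35.8
grasp_force: 1.6
```

Request:
carry_out(plan=[0,-0.005,0,0,0,-0.005,0,0,0,0,0,0])

```text
time_s: 13.23
ee_pos: [430.6, 145.6, 35.2]
ee_rot: [[1.0, -0.005, 0.002], [-0.005, -1.0, -0.001], [0.002, 0.001, -1.0]]
force: [1.8, -3.8, 2.8]
width: 35.9
grasp_force: 1.7
```

Request:
carry_out(plan=[0,-0.005,0,0,0,-0.004,0,0,0,0,0,0])

```text
time_s: 13.48
ee_pos: [430.5, 150.1, 35.1]
ee_rot: [[1.0, -0.005, 0.001], [-0.005, -1.0, -0.001], [0.001, 0.001, -1.0]]
force: [1.0, -4.3, 3.6]
width: 35.9
grasp_force: 1.8
```

Request:
carry_out(plan=[0,-0.004,0,0,0,0,0,0])

```text
time_s: 13.65
ee_pos: [430.4, 151.2, 35.0]
ee_rot: [[1.0, -0.004, 0.0], [-0.004, -1.0, -0.002], [0.0, 0.002, -1.0]]
force: [-0.8, -12.5, 4.6]
width: 35.8
grasp_force: 6.4
```

Request:
carry_out(plan=[0,-0.003,0,0,0,0,0,0])

```text
time_s: 13.82
ee_pos: [430.4, 151.4, 34.9]
ee_rot: [[1.0, -0.004, -0.0], [-0.004, -1.0, -0.005], [-0.0, 0.005, -1.0]]
force: [-0.6, -24.3, 4.1]
width: 36.1
grasp_force: 12.1
```

Force rose to 24 N with no further motion, where contact was expected, so the tray is on the stops. I'll centre the cage, rise straight up, and check.

Request:
carry_out(plan=[0,0.012,0,0,0,0.012,0,0,0,0,0,0,0,0,-0.03,0,0,0,-0.05,0,0,0,-0.06,0,0,0,-0.06,0,0,0,-0.06,0,0,0,-0.06,0,0,0,-0.06,0,0,0,0,0,0,0,0,0])

```text
time_s: 14.82
ee_pos: [430.5, 141.8, 225.6]
ee_rot: [[1.0, -0.005, 0.003], [-0.005, -1.0, 0.001], [0.003, -0.001, -1.0]]
force: [0.3, -0.3, -0.3]
width: 35.7
grasp_force: 0.0
```

```bash
python3 - <<'E'
from h import *
st()
p=manip.get_image("wrist"); X,m=cloud(p)
def rep(t,lo,hi):
    B=X[m&np.all((X>lo)&(X<hi),axis=2)]; print(t,len(B),*([np.median(B,0).round(1),B.min(0).round(),B.max(0).round()] if len(B) else []))
rep("tab",[385,115,58],[475,165,75]); rep("wall",[370,50,45],[490,90,60]); rep("stops",[360,60,26],[395,100,36]); rep("book",[380,-40,40],[480,50,60])
t=manip.get_image("scene")
cv2.imwrite("pics/h.png",np.hstack([cv2.resize(i,(400,300)) for i in (p["color"],t["color"][100:260,180:393])])[:,:,::-1])
E
```

```text
t 14.82 tcp [430.5 141.8 225.6] yang -90.3 q [0.06 0.16 1.71 0.   1.27 1.63] F [ 0.3 -0.3 -0.3] w 35.7
tab 782 [431.5 140.1  65.4] [400. 134.  58.] [459. 146.  68.]
wall 2557 [433.3  65.   47.1] [374.  50.  45.] [485.  80.  54.]
stops 342 [381.   84.6  29.2] [360.  60.  26.] [395. 100.  36.]
book 8664 [433.    5.8  45.8] [380. -40.  43.] [479.  50.  49.]
```

View pics/h.png

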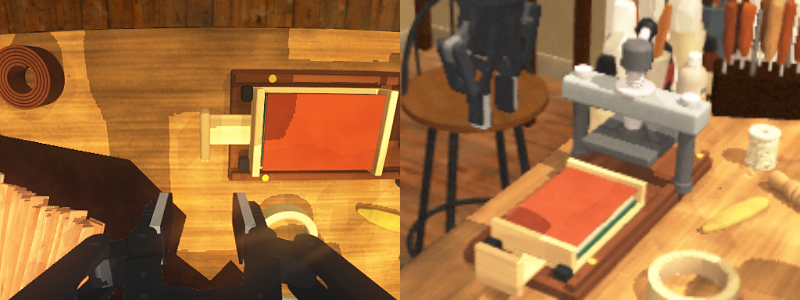

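Tab travel measures 150 mm. The tray is against both stops with the book lying flat in it, and the platen is up.

```bash
python3 -c "
from rig import manip
print(manip.hand_in())"
```

```text
the job is handed in; nothing more can be done
None
```

The job is handed in: I loosened the press to its upper stop, then slid the tray with the book flat in it 150 mm to the end stops and let go, at about 15 s of the 51 s allowed.

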